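Lift a bisque beaker off the kiln shelf with tongs

TASK

Take the dipping tongs from their rest by the rubber grips, close their jaws round the small collared beaker on the kiln shelf, and hold the beaker up with the tongs, upright and at least 10 cm clear above the shelf, so that its foot can be checked. The program finishes while still holding it up in the tongs. Touch the beaker with the tongs only, and leave the mug, the bowl and the loose kiln prop where they stand.

Things in the scene. Friction and masses are not known exactly. Their poses are not given: they have to be found in the camera images.
- tongs_grip (a point): Steel dipping tongs lying on a wooden rest, 236 mm long, 24 mm tall, 150 g: two upright strips on a sprung pivot. This point: middle of the gripping place, half-way up, midway between the open arms; x towards the jaws, z up. Black rubber flats outside both arms, x -26 to +26 mm, full height; open, 63 mm wide over them. Axes are fixed to the -y arm, so they turn as the tongs close.
- tongs_bite (a point): Middle of the open jaws, half-way up, 100 mm ahead of tongs_grip, same axes, fixed to the -y arm (the pivot is 210 mm behind it). Each jaw is a shallow rubber V, 24 mm tall, 35 mm long, that centres a round wall. Clear gap about 75 mm open, 65 mm with the flats squeezed to 56 mm. Outside width of the open jaws about 105 mm.
- jaw (a joint): Closing angle between the tongs' arms (rad): 0 open, about 0.2 shut on the beaker (flats then about 41 mm over all), 0.26 the stop. A spring pushes the arms apart with about 4 N on each flat open, 7 N shut on the beaker; flats squeezed to about 56 mm hold the tongs firmly enough to carry, jaws still wide enough for the beaker. They balance within 20 mm of tongs_grip.
- beaker_mid (a point): Small unglazed white beaker, the smallest of the three pieces on the kiln shelf, with a thick collar at its rim and no handle. 60 mm high, 90 g; straight wall of 44 mm diameter up to 46 mm, then the collar of 50 mm diameter. This point is on its axis half-way up, 30 mm above its foot; z up. The jaws should take it on the straight wall under the collar.
- kiln_shelf: Fixed buff kiln shelf, 170 mm (x) by 400 mm (y), on low props; origin at bench level under its centre, its top 45 mm above the bench. Its -x long edge faces the robot. The beaker, the mug and the bowl stand on it in a row along y, in any order, about 130 mm apart.
- tong_rest: Fixed wooden rest under the tongs: two cross bars 110 mm wide, 14 mm wide along x and 14 mm tall, at x = -75 and +65 mm, on a runner 6 mm tall along its middle. Origin at bench level midway; x along the tongs. The tongs' underside lies 14 mm above the bench.
- mug_rim (a point): Unglazed mug standing on the kiln shelf, 76 mm diameter, 85 mm high, its handle pointing away from the robot; this point is the centre of its mouth.
- bowl_rim (a point): Unglazed bowl standing on the kiln shelf, 92 mm diameter, 45 mm high; this point is the centre of its mouth.
- prop: Loose kiln prop standing on the bench, a fired clay block 35 x 35 x 70 mm; origin at the centre of its underside.
Mind the look-alikes: they are no part of the job. What is shaped like the part that bears beaker_mid but orange or purple is not meant.

How it is judged:
By the outcome, as a careful person would: the job done as asked, in the order asked, and still so for the second after the job is handed in, while the arm keeps its last pose, push and grip.
It also fails if it takes over 38 s, if anything falls off the work surface, if the arm or the gripper's body presses on something with over 40 N, if the wrist force passes 120 N, or if a joint passes its speed limit or range.

ROBOT

A 6-joint arm with a two-finger parallel gripper is mounted at the origin on the work surface. World frame = base frame: x ahead of the robot, y to its left, z up, the work surface at z = 0. Lengths are in m, angles in rad, forces in N, time in s.
With the tool pointing down it reaches from about 0.3 to 0.875 m from the base axis. Payload 6.4 kg.
Tool frame: the origin (TCP) lies midway between the tips of the shut fingers; the grasp point (between the pads) lies 19 mm behind it (ctrl.tcp_to_grasp is the distance from the TCP to the grasp point, in m); z points along the fingers, y is the direction in which the jaws open and shut (so a half turn about z gives the same grasp; the last joint's range is limited). The gripper opens to 85 mm and grips with 20 to 120 N. Pads are 22 mm wide; open, the fingers measure 114 mm over their backs; the gripper's body (76 mm by 85 mm) begins 54 mm behind the grasp point. The pads swing forward as they close: fully open they stand 13 mm farther back than shut.
Start: joints at [0.962, 0.181, 1.607, -0, 1.354, -0.206], TCP at [0.225, 0.529, 0.231] pointing down, gripper open.
Joint ranges: [-2.99, 2.99], [-0.89, 2.07], [0.3, 2.58], [-1.14, 4.28], [0, 2.63], [-3.12, 3.12]. Speed limits (rad/s): [2.57, 2.57, 3.01, 3.14, 3.14, 3.14].

INTERFACE

Orientations are given as a unit quaternion [w, x, y, z].
In Python, from bench import monitor, imaging, order, spotter, ctrl gives the robot as it stands.
- The arm moves only by the shell command python3 -m pendant 'ROWS'. ROWS is JSON, a list that holds one entry, the list of rows, each a list of 5 numbers: the shift along the world's x, y, z in mm, then the turn about the world's z in degrees, then the finger opening in mm, from 0 to 85.4. A call has 1 to 8 rows; each row shifts and turns the commanded pose from where the row before left it; what a row does not reach is not made up. A row lasts 1/8 s, in which the tool goes at most 62.5 mm and 10.7 degrees, less where a joint would pass 70% of its speed; a pose out of reach is approached as far as the arm can. A call with a gripper value outside its range is refused whole. The fingers move at their own pace and stop on an object; the grip force is fixed at half the most. Time passes only in rows, so rows that do not move let the fingers close. It gives the time, the measured TCP pose, the force and the opening at its end, in the units of the state.
- monitor.get_obs(): the state, without advancing time (a new reading comes with each control period).
- imaging.camera(name): name is "side" or "top" or "wrist"; returns a dict with "img" (384x512x3 uint8, red, green, blue), "vfov" (degrees; the focal length in pixels is half the picture's height over the tangent of half this angle, whatever the lens; pixels are square), "cx", "cy" (the principal point, pixels), "origin" and "orientation" of the camera in the world. Camera axes: x right, y down, z forward; pixel columns grow to the right and rows downward; lengths in m; the calibration is good to about 2 mm. A picture is of the moment at which its call begins. There is no depth.
- order.hand_in(): hands the job in, once; it reports no verdict.
Trained networks look in the newest picture that a camera, given by its name, has taken for a name from the list of things; names that differ only in an ending like _2 or _b are one class to them, and where a whole thing is asked for, a point or a joint stands for the part that bears it (a point fixed in the world has none). Each returns a list of dicts, best first, with "confidence" (0 to 1); they miss things now and then, are a little off and sometimes report something else, mostly with a low value. They report only what shows in the picture. A call takes as long as a camera call. They do not tell look-alikes from the thing itself.
- spotter.recognise(camera, thing): "at" ([x, y, z] in m, in the coordinates of the camera as it stood for that picture, good to about 4 mm: the middle of the surface that is visible of it).
- spotter.tip_of(camera, thing): "at" ([x, y, z] in m, in the coordinates of the camera as it stood for that picture, good to about 4 mm: a listed point, or the origin of a listed thing).
The state is a dict: "time_s": time; "q": joint angles; "dq": joint speeds; "joint_efforts": joint torques, N m; "eef_pos": TCP position; "eef_rot": TCP orientation; "wrist_force": force on the tool from outside, world axes, zero at the start; "torque": the same for the moment, N m; "opening": opening from 0.0 (shut) to 1.0 (fully open).
Only numpy, scipy, OpenCV 4.12 (cv2) and the standard library are available. Lean on these libraries where they do the work, as an engineer would, in place of code of your own. Each camera call takes 0.05 s, during which the arm holds its last target. There are 200 camera calls.

## Working session

There is one attempt and no reset: what is moved stays moved. The work goes in short steps, Python scripts to look and compute and a shell command to move; the robot and the scene stay as the last step left them, time stands still between calls to the robot, and variables do not carry over. Pictures are saved under pics/ and viewed, about 8 in all and at most 12, crops included, and the job is handed in when it is done.

```bash
mkdir -p pics; ls; cat > h.py <<'E'
import numpy as np, cv2
from scipy.spatial.transform import Rotation as R
from bench import monitor, imaging, order, spotter, ctrl
def rot(q): return R.from_quat([q[1],q[2],q[3],q[0]])
def cam(n):
    c=imaging.camera(n); c['f']=c['img'].shape[0]/2/np.tan(np.radians(c['vfov'])/2); c['R']=rot(c['orientation']).as_matrix(); c['o']=np.array(c['origin']); return c
def save(c,fn,crop=None,s=1):
    im=c['img'][...,::-1]
    if crop: x0,y0,x1,y1=crop; im=im[y0:y1,x0:x1]
    cv2.imwrite('pics/'+fn,cv2.resize(im,None,fx=s,fy=s,interpolation=cv2.INTER_CUBIC))
def w(c,p): return c['R']@np.array(p)+c['o']
def pix(c,P):
    p=c['R'].T@(np.array(P)-c['o']); return np.round([c['cx']+c['f']*p[0]/p[2],c['cy']+c['f']*p[1]/p[2]],1)
def ray(c,u,v,z):
    d=c['R']@np.array([(u-c['cx'])/c['f'],(v-c['cy'])/c['f'],1]); return c['o']+d*(z-c['o'][2])/d[2]
def tips(c,n,things,f='tip_of'):
    for t in things:
        for r in getattr(spotter,f)(n,t)[:3]:
            P=w(c,r['at']); print(n,t,round(r['confidence'],2),np.round(P,3),pix(c,P))
def st():
    o=monitor.get_obs(); print(round(o['time_s'],2),np.round(o['eef_pos'],4),np.round(rot(o['eef_rot']).as_euler('ZYX',degrees=True),1),np.round(o['wrist_force'],1),round(o['opening'],3),np.round(o['q'],2))
E
python3 - <<'E'
from h import *
T=['tongs_grip','tongs_bite','beaker_mid','kiln_shelf','tong_rest','mug_rim','bowl_rim','prop']
for n in ['top','side']:
    c=cam(n); save(c,n+'0.png'); tips(c,n,T); print(c['o'],c['f'])
st(); print(ctrl.tcp_to_grasp)
E
```

```text
pics
top tongs_grip 0.71 [0.455 0.277 0.024] [139.2 245.4]
top beaker_mid 0.92 [ 0.46  -0.144  0.029] [308.5 253.2]
top beaker_mid 0.65 [ 0.602 -0.076  0.072] [284.6 191.7]
top beaker_mid 0.58 [ 0.784 -0.072  0.031] [284.5 128.3]
top kiln_shelf 0.59 [ 0.623 -0.074  0.006] [282.1 189.7]
top tong_rest 0.66 [ 0.454  0.276 -0.001] [142.4 246.5]
top mug_rim 0.87 [ 0.614 -0.206  0.131] [344.  184.2]
top bowl_rim 0.79 [0.634 0.064 0.091] [228.1 173.9]
top prop 0.89 [ 0.441 -0.317 -0.001] [375.  265.7]
[ 0.39109018 -0.00118594  0.96045971] 373.60877659517456
side tongs_grip 0.74 [0.458 0.278 0.03 ] [163.5 174.4]
side tongs_bite 0.75 [0.558 0.275 0.026] [196.9 166.1]
side beaker_mid 0.72 [ 0.456 -0.141  0.028] [240.1 267.5]
side beaker_mid 0.69 [ 0.596 -0.075  0.076] [278.  211.5]
side beaker_mid 0.59 [ 0.783 -0.071  0.03 ] [337.5 201.2]
side kiln_shelf 0.56 [ 0.618 -0.072  0.002] [284.  232.4]
side mug_rim 0.97 [ 0.608 -0.202  0.129] [319.3 221.5]
side bowl_rim 0.58 [0.636 0.06  0.092] [260.9 173.3]
side prop 0.62 [ 0.442 -0.32   0.003] [283.4 339.8]
[ 0.13081606 -0.71413445  0.68298657] 436.8541456048125
0.9 [0.2254 0.529  0.2313] [156.9   0.  180. ] [-0.2  0.6 -0.3] 1.003 [ 0.96  0.18  1.61 -0.    1.35 -0.21]
0.0187
```

View pics/top0.png

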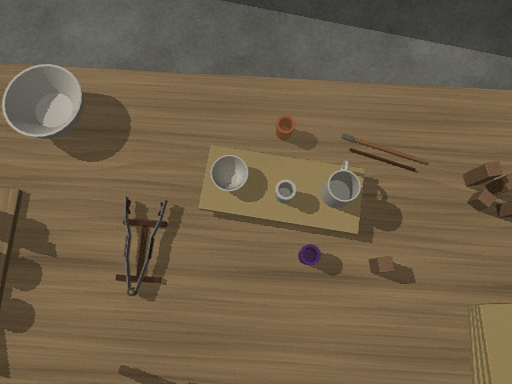

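View pics/side0.png

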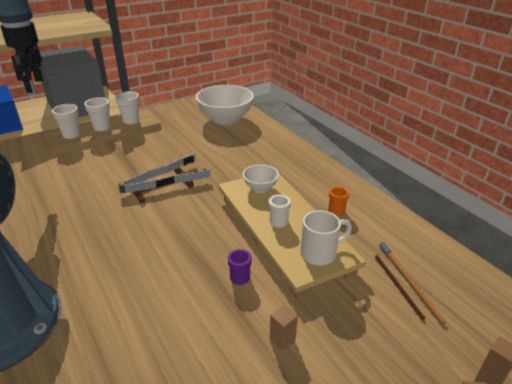

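Top view: tongs pivot at (131,291), jaws at (127,200) and (165,203). Candidates for the beaker:
- White collared cup on the shelf, top (286,190), side (279,211).
- Purple, top (310,255): wrong colour.
- Orange, top (285,127): wrong colour.
- Three white cups in the background, side (65-128,110): not on the kiln shelf.

I choose the white one on the shelf, between the bowl (229,173) and the mug (343,188).

```bash
python3 - <<'E'
from h import *
c=cam('top'); s=cam('side')
a=cv2.resize(c['img'][185:305,105:185,::-1],None,fx=5,fy=5,interpolation=cv2.INTER_CUBIC)
b=cv2.resize(s['img'][150:290,220:340,::-1],None,fx=3,fy=3,interpolation=cv2.INTER_CUBIC)
b=cv2.copyMakeBorder(b,0,600-b.shape[0],0,0,cv2.BORDER_CONSTANT)
cv2.imwrite('pics/crop1.png',np.hstack([a,b]))
P=ray(c,131,291,.026); J=ray(c,146,203,.026); print(P,J,np.degrees(np.arctan2(*(J-P)[1::-1])))
# shelf corners
for u,v in [(211,146),(364,167),(360,233),(200,208)]: print(ray(c,u,v,.045))
E
```

```text
[0.34408551 0.28267855 0.026     ] [0.56265464 0.27216007 0.026     ] -2.7551938251400623
[0.71857526 0.11666367 0.045     ]
[ 0.68526434 -0.27783239  0.045     ]
[ 0.51548324 -0.26679925  0.045     ]
[0.55447715 0.13081582 0.045     ]
```

View pics/crop1.png

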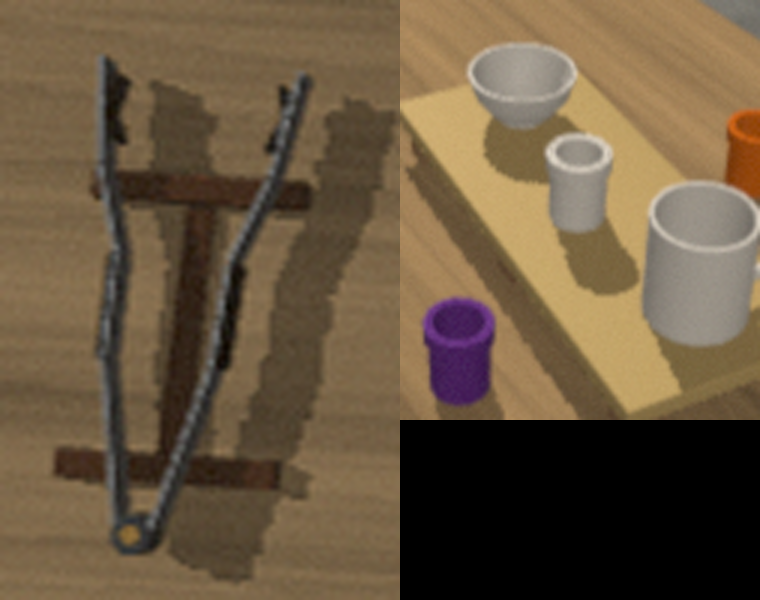

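The crop confirms the white collared cup on the shelf; the purple one at lower left and the orange one at right are the look-alikes. The tongs head about -3°. I'll go above the grip.

```bash
python3 -m pendant '[[[29,-31.5,-5,2.5,85],[29,-31.5,-5,2.5,85],[29,-31.5,-5,2.5,85],[29,-31.5,-5,2.5,85],[29,-31.5,-5,2.5,85],[29,-31.5,-5,2.5,85],[29,-31.5,-5,2.5,85],[28,-31,-5,2.5,85]]]'
python3 -m pendant '[[[0,0,0,0,85],[0,0,0,0,85]]]'
python3 - <<'E'
from h import *
st()
T=['tongs_grip','tongs_bite','tong_rest']
for n in ['wrist','top']:
    c=cam(n); tips(c,n,T)
    if n=='wrist': save(c,'wrist1.png'); print(c['o'])
E
```

```text
time_s: 2.0
eef_pos: [0.4574, 0.2764, 0.1913]
eef_rot: [0.0, 0.026, 1.0, 0.0]
wrist_force: [0.2, 0.1, -0.7]
opening: 1.0
time_s: 2.25
eef_pos: [0.4561, 0.2777, 0.1913]
eef_rot: [-0.0, 0.027, 1.0, 0.0]
wrist_force: [-0.0, -0.9, -0.5]
opening: 0.993
2.25 [0.4561 0.2777 0.1913] [176.9  -0.  180. ] [-0.  -0.9 -0.5] 0.993 [ 0.32  0.13  1.75  0.    1.26 -1.19]
wrist tong_rest 0.76 [0.447 0.276 0.001] [249.5 160.7]
[0.37454131 0.28287246 0.33455775]
top tongs_grip 0.91 [0.453 0.276 0.026] [139.2 246.2]
```

View pics/wrist1.png

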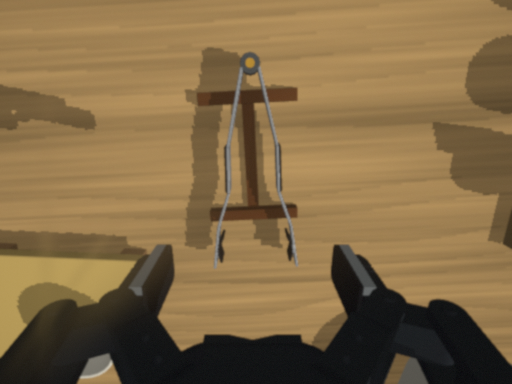

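The wrist view shows the tongs between the fingers: pivot (250,63), flats (228,168) and (278,168), jaw tips (217,262) and (295,262).

```bash
python3 - <<'E'
from h import *
c=cam('wrist')
P=ray(c,250,63,.038); G=(ray(c,228,168,.038)+ray(c,278,168,.038))/2; J=(ray(c,217,262,.038)+ray(c,296,262,.038))/2
for a in (P,G,J): print(a)
d=J-P; print(np.degrees(np.arctan2(d[1],d[0])), P+d/np.linalg.norm(d)*.11, np.linalg.norm(d))
E
```

```text
[0.34244209 0.28265521 0.038     ]
[0.44769109 0.28018699 0.038     ]
[0.5668102  0.27839828 0.038     ]
-1.0869406632339236 [0.45242229 0.28056856 0.038     ] 0.22440849608652588
```

```bash
python3 -m pendant '[[[-2,0.5,-30,1,85],[0,0,-40,0,85],[0,0,-40,0,85],[0,0,-38,0,85],[0,0,-25,0,85],[0,0,-13,0,85],[0,0,0,0,85],[0,0,0,0,75]]]'
python3 -m pendant '[[[0,0,0,0,66],[0,0,0,0,60],[0,0,0,0,56],[0,0,0,0,56],[0,0,0,0,56]]]'
python3 - <<'E'
from h import *
st(); c=cam('wrist'); save(c,'wrist2.png')
E
```

```text
time_s: 3.7
eef_pos: [0.4554, 0.2784, 0.0064]
eef_rot: [0.001, 0.018, 1.0, 0.0]
wrist_force: [-0.1, -0.7, -0.4]
opening: 0.878
time_s: 4.32
eef_pos: [0.456, 0.2785, 0.0073]
eef_rot: [0.002, 0.018, 1.0, 0.001]
wrist_force: [-0.7, -0.8, 9.6]
opening: 0.658
4.33 [0.456  0.2785 0.0073] [177.9   0.2 179.9] [-0.7 -0.8  9.6] 0.658 [ 0.33  0.41  1.84 -0.    0.89 -1.21]
```

View pics/wrist2.png

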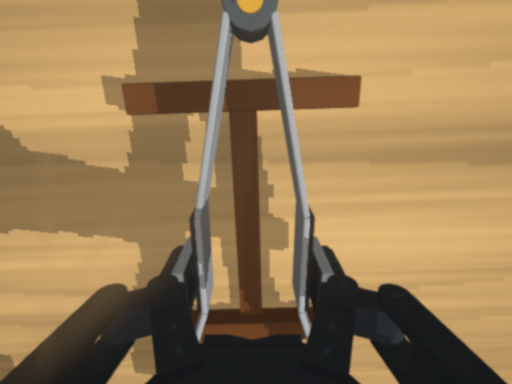

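The tongs are held on the flats at 56 mm. Next I lift them and look again.

```bash
python3 -m pendant '[[[0,0,4,0,56],[0,0,8,0,56],[0,0,15,0,56],[0,0,20,0,56],[0,0,25,0,56],[0,0,25,0,56],[0,0,15,0,56],[0,0,0,0,56]]]'
python3 - <<'E'
from h import *
st()
T=['tongs_grip','tongs_bite','beaker_mid']
im=[]
for n in ['side','top']:
    c=cam(n); tips(c,n,T); im.append(c)
a=cv2.resize(im[0]['img'][60:260,80:340,::-1],None,fx=3,fy=3,interpolation=cv2.INTER_CUBIC)
cv2.imwrite('pics/lift.png',a)
E
```

```text
time_s: 5.38
eef_pos: [0.4553, 0.2783, 0.1188]
eef_rot: [0.001, 0.018, 1.0, 0.001]
wrist_force: [-0.2, -0.8, -1.5]
opening: 0.655
5.38 [0.4553 0.2783 0.1188] [177.9   0.2 179.9] [-0.2 -0.8 -1.5] 0.655 [ 0.33  0.22  1.81  0.    1.11 -1.21]
side tongs_grip 0.89 [0.453 0.279 0.142] [156.7 138.6]
side tongs_bite 0.57 [0.554 0.282 0.137] [191.6 130.6]
side tongs_bite 0.55 [ 0.597 -0.075  0.078] [278.6 210.6]
side beaker_mid 0.78 [ 0.782 -0.068  0.027] [336.3 202. ]
side beaker_mid 0.77 [ 0.596 -0.079  0.073] [279.  213.3]
side beaker_mid 0.59 [ 0.455 -0.146  0.033] [240.6 267.4]
top tongs_grip 0.57 [0.449 0.28  0.132] [123.4 243.8]
top tongs_grip 0.28 [ 0.602 -0.076  0.07 ] [284.7 192.1]
top tongs_bite 0.63 [0.554 0.28  0.135] [129.1 197. ]
top tongs_bite 0.36 [ 0.604 -0.08   0.075] [286.3 190.7]
top beaker_mid 0.85 [ 0.786 -0.07   0.031] [283.8 127.7]
top beaker_mid 0.64 [ 0.457 -0.142  0.03 ] [307.8 254.4]
top beaker_mid 0.63 [ 0.438 -0.317 -0.001] [374.9 266.8]
```

View pics/lift.png

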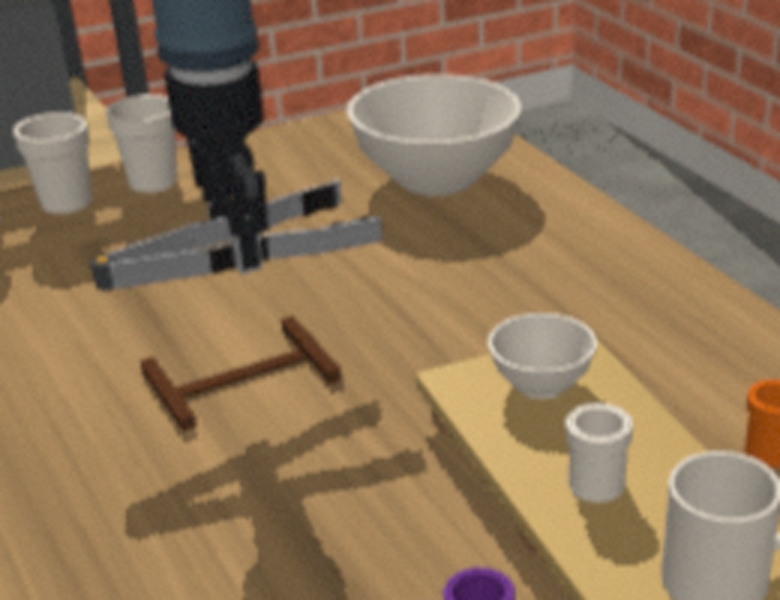

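The tongs are held level and clear of the rest. Now I swing to the approach point, heading -15° to stay clear of the purple cup.

```bash
python3 -m pendant '[[[-1,-10,0,-0.5,56],[-1,-20,0,-1,56],[-2,-30,0,-1.5,56],[-3,-35,0,-1.5,56],[-3,-35,0,-1.5,56],[-3,-35,0,-1.5,56],[-3,-35,0,-1.5,56],[-2,-35,0,-1.5,56]]]'
python3 -m pendant '[[[-2,-30,0,-1.5,56],[-1,-25,-5,-1,56],[-1,-15,-12,0,56],[0,-5,-17,0,56],[0,0,-17,0,56],[0,0,-10,0,56],[0,0,-5,0,56],[0,0,0,0,56]]]'
python3 - <<'E'
from h import *
st()
T=['tongs_grip','tongs_bite','beaker_mid']
im=[]
for n in ['side','top','wrist']:
    c=cam(n); tips(c,n,T); im.append(c)
a=cv2.resize(im[0]['img'][120:300,160:380,::-1],(733,600),interpolation=cv2.INTER_CUBIC)
b=cv2.resize(im[1]['img'][130:310,200:380,::-1],None,fx=3,fy=3,interpolation=cv2.INTER_CUBIC)
cv2.imwrite('pics/app_s.png',a);cv2.imwrite('pics/app_t.png',b)
E
```

```text
time_s: 6.78
eef_pos: [0.4356, 0.0409, 0.1174]
eef_rot: [0.0, 0.111, 0.994, -0.0]
wrist_force: [-0.3, 0.1, -2.2]
opening: 0.656
time_s: 7.78
eef_pos: [0.4323, -0.0319, 0.0511]
eef_rot: [-0.0, 0.131, 0.991, 0.0]
wrist_force: [-0.1, 0.2, -1.1]
opening: 0.656
7.78 [ 0.4323 -0.0319  0.0511] [164.9  -0.  180. ] [-0.1  0.2 -1.1] 0.656 [-0.35  0.13  2.08  0.    0.93 -1.66]
side tongs_grip 0.56 [ 0.429 -0.03   0.074] [203.1 226.3]
side tongs_bite 0.82 [ 0.529 -0.053  0.07 ] [247.5 218.2]
side beaker_mid 0.84 [ 0.453 -0.145  0.033] [239.5 267.4]
side beaker_mid 0.83 [ 0.596 -0.074  0.075] [277.6 211.7]
side beaker_mid 0.8 [ 0.786 -0.073  0.028] [338.8 202.3]
top tongs_bite 0.51 [ 0.528 -0.053  0.071] [273.8 221.4]
top beaker_mid 0.82 [ 0.785 -0.074  0.034] [285.4 127.8]
top beaker_mid 0.76 [ 0.603 -0.077  0.072] [285.  191.4]
top beaker_mid 0.42 [ 0.46  -0.142  0.03 ] [307.7 253.3]
wrist beaker_mid 0.73 [ 0.454 -0.141  0.027] [113.  288.9]
```

View pics/app_t.png

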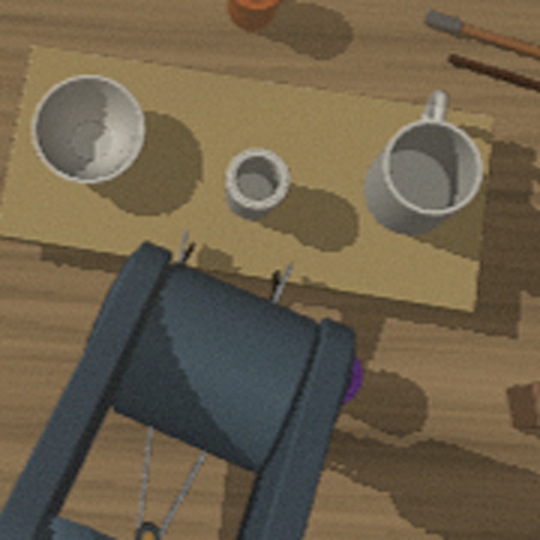

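View pics/app_s.png

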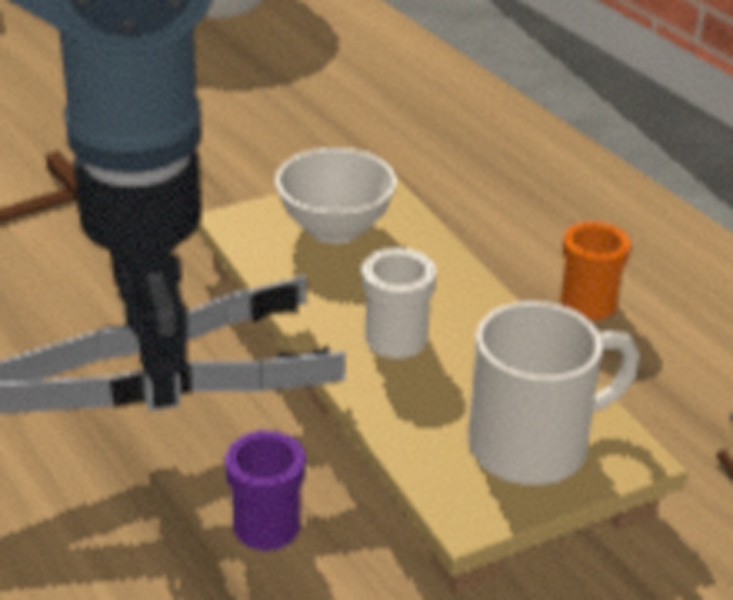

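Both views show the jaws level, in front of the white beaker and clear of the bowl, mug and purple cup. In the top crop, the jaw tips are at (187,240) and (287,268), the pivot at (148,530) and the beaker rim centre at (258,179).

```bash
python3 - <<'E'
from h import *
c=cam('top')
r=lambda u,v,z: ray(c,200+u/3,130+v/3,z)
J=(r(187,240,.081)+r(287,268,.081))/2; P=r(148,530,.081); B=r(258,179,.105); print(J,P,B)
d=(J-P)[:2]; L=np.linalg.norm(d); u=d/L; print(np.degrees(np.arctan2(u[1],u[0])),L)
e=B[:2]-P[:2]; print('fwd from pivot',e@u,'left',u[0]*e[1]-u[1]*e[0])
E
```

```text
[ 0.54309612 -0.06368023  0.081     ] [ 0.32848924 -0.00559978  0.081     ] [ 0.59943974 -0.0760373   0.105     ]
-15.14355963097135 0.222327350299881
fwd from pivot 0.2799425423726944 left 0.0027911542018151936
```

```bash
python3 -m pendant '[[[6,-1.5,0,0,56],[12,-3,0,0,56],[14,-4,0,0,56],[14,-4,0,0,56],[12,-3,0,0,56],[8,-2.5,0,0,56],[4,-1,0,0,56],[0,0,0,0,56]]]'
python3 - <<'E'
from h import *
st()
im=[]
for n in ['side','top']:
    c=cam(n); tips(c,n,['tongs_bite','beaker_mid']); im.append(c)
a=cv2.resize(im[0]['img'][160:270,220:330,::-1],(400,400),interpolation=cv2.INTER_CUBIC)
b=cv2.resize(im[1]['img'][150:250,230:330,::-1],(400,400),interpolation=cv2.INTER_CUBIC)
cv2.imwrite('pics/in.png',np.hstack([a,b]))
E
```

```text
time_s: 9.43
eef_pos: [0.5023, -0.051, 0.0512]
eef_rot: [-0.0, 0.131, 0.991, 0.0]
wrist_force: [0.6, -0.4, -1.3]
opening: 0.658
9.43 [ 0.5023 -0.051   0.0512] [164.9  -0.  180. ] [ 0.6 -0.4 -1.3] 0.658 [-0.34  0.27  1.91 -0.    0.96 -1.64]
side tongs_bite 0.9 [ 0.596 -0.068  0.07 ] [276.3 212. ]
side beaker_mid 0.95 [ 0.453 -0.144  0.032] [239.6 267.7]
side beaker_mid 0.65 [ 0.597 -0.078  0.075] [279.1 212.5]
side beaker_mid 0.64 [ 0.784 -0.071  0.029] [337.9 201.7]
top tongs_bite 0.37 [ 0.454  0.275 -0.006] [143.4 246.6]
top beaker_mid 0.56 [ 0.782 -0.071  0.034] [284.1 128.6]
top beaker_mid 0.38 [ 0.459 -0.142  0.029] [307.4 253.4]
```

View pics/in.png

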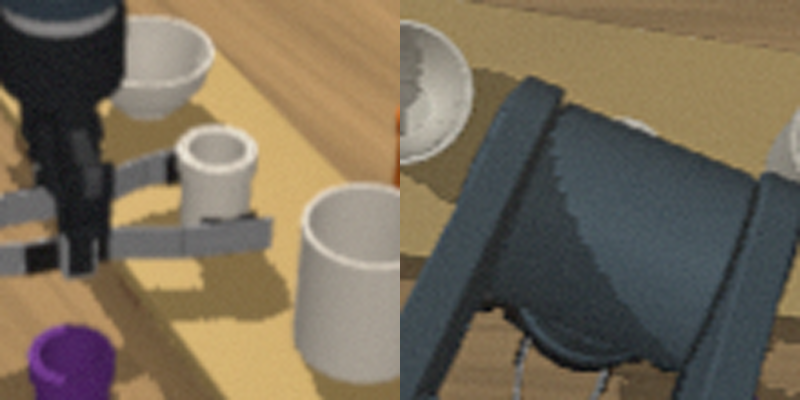

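In the side crop the jaws straddle the beaker's straight wall under the collar. Closing.

```bash
python3 -m pendant '[[[0,0,0.5,0,52],[0,0,0.5,0,49],[0,0,0.5,0,46],[0,0,0.5,0,43],[0,0,0,0,40],[0,0,0,0,36],[0,0,0,0,30],[0,0,0,0,30]]]'
python3 - <<'E'
from h import *
st()
im=[]
for n in ['side']:
    c=cam(n); tips(c,n,['tongs_bite','beaker_mid']); im.append(c)
E
```

```text
time_s: 10.72
eef_pos: [0.5024, -0.051, 0.0533]
eef_rot: [0.0, 0.131, 0.991, 0.0]
wrist_force: [0.3, 0.3, -1.2]
opening: 0.48
10.72 [ 0.5024 -0.051   0.0533] [164.9  -0.  180. ] [ 0.3  0.3 -1.2] 0.48 [-0.34  0.27  1.91  0.    0.96 -1.64]
side tongs_bite 0.73 [ 0.599 -0.055  0.067] [274.3 209.7]
side beaker_mid 0.82 [ 0.597 -0.076  0.075] [278.6 212. ]
side beaker_mid 0.74 [ 0.455 -0.143  0.035] [239.8 266. ]
side beaker_mid 0.74 [ 0.784 -0.071  0.028] [337.7 202. ]
```

The opening has stopped at 41.0 mm, the value for jaws shut on the beaker. Lifting slowly.

```bash
python3 -m pendant '[[[0,0,0,0,30],[0,0,3,0,30],[0,0,5,0,30],[0,0,8,0,30],[0,0,10,0,30],[0,0,10,0,30],[0,0,4,0,30],[0,0,0,0,30]]]'
python3 - <<'E'
from h import *
st()
c=cam('side'); tips(c,'side',['tongs_grip','tongs_bite','beaker_mid']); save(c,'up1.png',(200,120,340,270),4)
E
```

```text
time_s: 11.88
eef_pos: [0.5027, -0.0511, 0.0938]
eef_rot: [0.0, 0.131, 0.991, -0.0]
wrist_force: [-0.5, -0.6, -2.7]
opening: 0.478
11.88 [ 0.5027 -0.0511  0.0938] [ 1.649e+02  1.000e-01 -1.800e+02] [-0.5 -0.6 -2.7] 0.478 [-0.34  0.2   1.89 -0.    1.05 -1.64]
side tongs_grip 0.67 [ 0.501 -0.04   0.114] [233.8 203.4]
side tongs_bite 0.78 [ 0.6   -0.057  0.108] [275.4 195.7]
side tongs_bite 0.3 [ 0.62  -0.071  0.   ] [284.2 232.4]
side beaker_mid 0.94 [ 0.597 -0.074  0.115] [278.7 197.5]
side beaker_mid 0.9 [ 0.782 -0.071  0.03 ] [337.3 201.5]
side beaker_mid 0.65 [ 0.451 -0.144  0.032] [238.7 267.8]
```

View pics/up1.png

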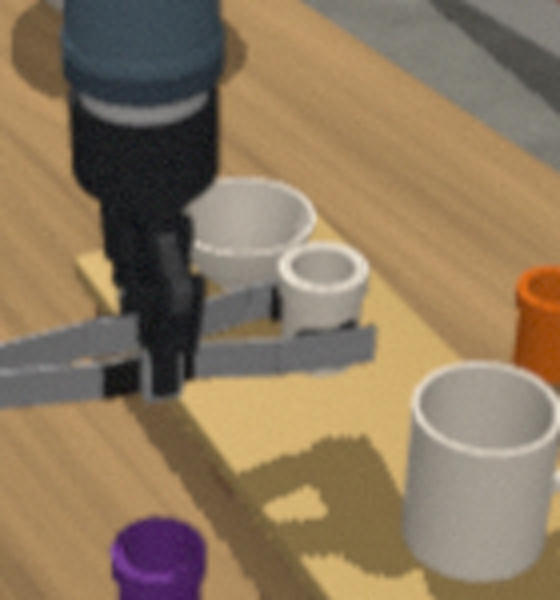

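The beaker hangs upright in the tongs, clear of the shelf, with its rim at crop (323,268). I'll raise it 120 mm more, for about 160 mm of lift in total.

```bash
python3 -m pendant '[[[0,0,6,0,30],[0,0,14,0,30],[0,0,20,0,30],[0,0,25,0,30],[0,0,25,0,30],[0,0,20,0,30],[0,0,8,0,30],[0,0,2,0,30]]]'
python3 -m pendant '[[[0,0,0,0,30],[0,0,0,0,30],[0,0,0,0,30],[0,0,0,0,30],[0,0,0,0,30],[0,0,0,0,30],[0,0,0,0,30],[0,0,0,0,30]]]'
python3 - <<'E'
from h import *
st()
c=cam('side'); tips(c,'side',['tongs_grip','tongs_bite','beaker_mid','mug_rim','bowl_rim','prop']); save(c,'up2.png',(190,80,390,380),2)
E
```

```text
time_s: 13.08
eef_pos: [0.5025, -0.051, 0.2139]
eef_rot: [0.001, 0.131, 0.991, -0.0]
wrist_force: [-0.1, 0.3, -2.6]
opening: 0.483
time_s: 14.08
eef_pos: [0.5024, -0.051, 0.2133]
eef_rot: [0.0, 0.131, 0.991, 0.0]
wrist_force: [0.3, 0.0, -2.5]
opening: 0.48
14.07 [ 0.5024 -0.051   0.2133] [164.9   0.  180. ] [ 0.3  0.  -2.5] 0.48 [-0.34  0.04  1.8   0.    1.3  -1.64]
side tongs_grip 0.88 [ 0.501 -0.042  0.234] [233.  156.1]
side tongs_bite 0.94 [ 0.602 -0.055  0.226] [277.4 149.7]
side beaker_mid 0.92 [ 0.783 -0.068  0.026] [336.6 202.1]
side beaker_mid 0.79 [ 0.597 -0.08   0.235] [282.4 151.6]
side beaker_mid 0.75 [ 0.456 -0.144  0.03 ] [240.6 267.8]
side mug_rim 0.56 [ 0.607 -0.202  0.127] [319.  222.5]
side bowl_rim 0.97 [0.634 0.059 0.091] [260.5 174.4]
side prop 0.57 [ 0.443 -0.319  0.004] [283.4 338.6]
```

View pics/up2.png

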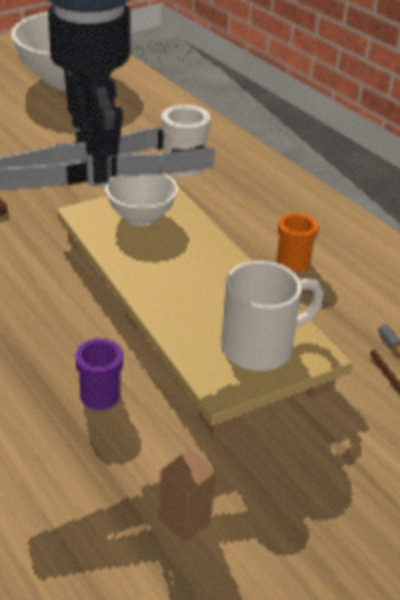

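The beaker is upright in the tongs at crop (186,140). Its foot is at about z = 0.205 m, roughly 160 mm above the shelf. The mug, bowl and prop have not moved.

```bash
python3 -c "
from bench import order; print(order.hand_in())"
```

```text
the job is handed in; nothing more can be done
None
```

The white beaker is up in the tongs, upright, its foot about 160 mm above the kiln shelf. I handed the job in at about 14 s with the arm still holding it.

- **What I did:** I took the tongs by their rubber flats at 56 mm and carried them level to the shelf. The jaws went round the beaker's straight wall under the collar and shut, with the flats stopping at 41 mm. Then I raised it slowly, straight up.
- **Last checks:** The beaker's mid-point was at z ≈ 0.235 m. The opening stayed at 0.48 and the wrist force at about 2.5 N through a one-second hold. The mug, bowl and prop were within about 7 mm of their first readings, which is within the spotter's error. The purple and orange look-alikes also stayed put.
- **Disagreements:** Before the approach, three estimates of the sideways offset between jaws and beaker differed by up to 7 mm; I used the middle one and the jaws fitted. After closing, the spotter put the jaw centre about 20 mm to one side of the beaker in y. I took that to be because its axes turn with one arm as the tongs close, and the pictures showed the beaker held between the jaws.

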